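# Move the clip to the new carton and hold it open over its ridge

## Robot

A 6-joint arm with a two-finger parallel gripper is mounted at the origin on a cart in front of the work surface, level with it; the furniture and walls round the work are solid. World frame = base frame: x ahead of the robot, y to its left, z up, the work surface at z = 0. Lengths are in m, angles in rad, forces in N, time in s.
With the tool pointing down it reaches from about 0.35 to 0.775 m from the base axis. Payload 5.5 kg.
Tool frame: the origin (TCP) lies between the finger pads; the fingertips stand env.nose_length ahead of it and the grasp point (between the pads) lies 8 mm behind it (env.nose_length is the distance from the TCP to the fingertips, in m); z points along the fingers, y is the direction in which the jaws open and shut (so a half turn about z gives the same grasp; the last joint's range is limited). The gripper opens to 85 mm and grips with 20 to 120 N. Pads are 22 mm wide; open, the fingers measure 114 mm over their backs; the gripper's body (76 mm by 85 mm) begins 54 mm behind the grasp point. The pads swing forward as they close: fully open they stand 13 mm farther back than shut.
Start: joints at [-1.489, 0.313, 0.046, 1.304, 0, 1.431], TCP at [0.126, -0.561, 0.242] pointing down, gripper open.
Joint ranges: [-2.76, 2.76], [-0.86, 1.69], [-1.03, 1.26], [-2.2, 2.34], [-1.47, 1.5], [-3.14, 3.14]. Speed limits (rad/s): [2.57, 2.57, 3.14, 3.14, 3.14, 3.14].

## Interface

Orientations are given as a unit quaternion [w, x, y, z].
In Python, from workcell import env gives the robot as it stands. The module is installed in compiled form; this text tells all that it offers.
- The arm moves only by the shell command python3 -m creep 'ROWS' [FORCE]. ROWS is a JSON object of lists of equal length, an entry for each row: "hand": the finger opening in mm, from 0 to 85.4; "delta_pos": the shift along the tool's x, y, z scaled (see below), a list of three; "turn": the turn about the tool's z scaled (see below). In form: {"hand": [hand, ...], "delta_pos": [[dx, dy, dz], ...], "turn": [turn, ...]}. A call has exactly 5 rows; each row shifts and turns the commanded pose from where the row before left it, along the tool's axes as they then stand; what a row does not reach is not made up. The controller multiplies each number of a shift by 0.8 m and each number of a turn by 5 degrees. A row lasts 1/12 s, in which the tool goes at most 41.7 mm and 7.16 degrees, less where a joint would pass 70% of its speed; a pose out of reach is approached as far as the arm can. A call with a number of a shift or a turn outside -1 to 1 is refused whole. A call with a gripper value outside its range is refused whole. The fingers move at their own pace and stop on an object; FORCE is the grip in N (left out, the last holds). Time passes only in rows, so rows that do not move let the fingers close, or fill a call up. It gives the time, the measured TCP pose, the force and the opening at its end, in the units of the state.
- env.get_state(): the state, without advancing time (a new reading comes with each control period).
- env.read_camera(name): name is "scene" or "top" or "wrist"; returns a dict with "pixels" (384x512x3 uint8, red, green, blue), "depth" (384x512 float32, m along the optical axis (not along the pixel's ray), 0 where there is no reading), "fx", "fy", "cx", "cy" (pixels), "D" ([k1, k2, p1, p2, k3] as OpenCV has them; the pictures are not rectified), "origin" and "orientation" of the camera in the world. Camera axes: x right, y down, z forward; pixel columns grow to the right and rows downward; lengths in m; the calibration is good to about 2 mm. A picture is of the moment at which its call begins.
- env.hand_in(): hands the job in, once; it reports no verdict.
Trained networks look in the newest picture that a camera, given by its name, has taken for a name from the list of things; names that differ only in an ending like _2 or _b are one class to them, and where a whole thing is asked for, a point or a joint stands for the part that bears it (a point fixed in the world has none). Each returns a list of dicts, best first, with "score" (0 to 1); they miss things now and then, are a little off and sometimes report something else, mostly with a low value. They report only what shows in the picture. A call takes as long as a camera call. They do not tell look-alikes from the thing itself.
- env.find_in(camera, target): "location" ([row, column] in pixels, amid what is visible of it).
- env.pinpoint(camera, target): "location" ([row, column] in pixels: a listed point, or the origin of a listed thing).
The state is a dict: "clock": time; "joint_pos": joint angles; "qvel": joint speeds; "tau": joint torques, N m; "tcp_pos": TCP position; "orientation": TCP orientation; "wrist_force": force on the tool from outside, world axes, zero at the start; "ft_torque": the same for the moment, N m; "finger_gap": finger opening in m.
Only numpy, scipy, OpenCV 4.12 (cv2) and the standard library are available. Lean on these libraries where they do the work, as an engineer would, in place of code of your own. Each camera call takes 0.05 s, during which the arm holds its last target.

## Task

The taller milk carton is used up and the shorter one has just been opened, so the steel clip must change over: squeeze it wide open, lift it off the tall carton's ridge without lifting or upsetting that carton, and bring it over the middle of the short carton's ridge, one jaw down each side, upright and in line with the ridge, without pressing on it. Finish like that, the clip still held squeezed wide open in mid-air round the ridge and not touching the carton, so that I can press the ridge flat in it before it closes. Never put the clip down or let it snap shut on the short carton, and leave both cartons, the crockery, the teaspoon and the fruit standing where they are.

Things in the scene. Friction and masses are not known exactly. Their poses are not given: they have to be found in the camera images.
- clip: Sheet-steel spring clip, 80 mm high, about 50 g, upright on the tall carton's ridge, biting its top 13 mm. Origin on the pivot pin, 21 mm above the ridge's top edge. z points up through the tails, x runs along the pin and jaws (parallel to the ridge), y is the way the tails are squeezed. Its two alike halves turn on the pin. Let go, it snaps shut.
- clip_tails (a point): Point midway between the clip's tails, 30 mm above the pin. Tails: flat thumb plates 26 mm wide along x, from 4 to 46 mm above the pin. At the start they slope apart to 42 mm over the outsides of their top ends; squeezed home they are upright, parallel, 14 mm over the outsides. That takes about 7 N on each tail to start and 13 N at the end; 25 N holds it firmly on its stop.
- clip_jaws (a point): Point between the clip's jaw tips, 34 mm below the pin. The jaws are flat, 50 mm wide along x and 12 mm high, on the +y and -y sides of the ridge.
- clip_a (a joint): How far each half of the clip has turned, rad (both turn alike): 0 = biting the 4 mm ridge as at the start, -0.06 = shut, jaw tips touching, +0.32 = squeezed fully open against its stop. The gap between the jaw tips is about 4 mm + 68 mm x this value (26 mm fully open; about 17 mm at the height where the ridge's edge lies 14 mm inside the jaws).
- tall_carton: The used-up milk carton with the clip on it: white gable-top carton, 70 x 70 mm, 138 mm high, light (about 120 g). Origin at the centre of its underside, z up, x along the ridge.
- tall_carton_ridge (a point): Middle of the top edge of the tall carton's ridge (138 mm above the worktop); axes as the carton's. The ridge is an upright strip 70 mm long (along x), 4 mm thick and 18 mm high, on a roof that slopes down at 45 degrees to both sides.
- short_carton: The newly opened milk carton, without a clip: the same shape, 70 x 70 mm but only 112 mm high, about 380 g. Origin at the centre of its underside, z up, x along the ridge.
- short_carton_ridge (a point): Middle of the top edge of the short carton's ridge (112 mm above the worktop); axes as the carton's. Ridge 70 mm long (along x), 4 mm thick, 18 mm high, on a roof that slopes down at 45 degrees to both sides.
- cup_b: White porcelain tea cup with a handle, 93 x 82 mm, 63 mm high, between the cartons: leave it alone. Origin at the centre of its underside.
- cup_c: White porcelain tea cup with a handle, 82 x 102 mm, 63 mm high, farther back: leave it alone. Origin at the centre of its underside.
- sugar_bowl: White porcelain sugar bowl with lid and two handles, 98 x 135 mm, 112 mm high, at the back: leave it alone. Origin at the centre of its underside.
- teaspoon_a: Steel teaspoon, 138 mm long, lying at the front edge: leave it alone. Origin at its middle.
- tomato_a: Tomato, 66 mm, on the chopping board at the right: leave it alone.
- lemon_a: Lemon, 83 mm, on the chopping board at the right: leave it alone.
Not all that is in view belongs to the job. What is shaped like the clip but orange is not meant.

How it is judged:
By the outcome, as a careful person would: the job done as asked, in the order asked, and still so for the second after the job is handed in, while the arm keeps its last pose, push and grip.
It also fails if it takes over 42 s, if anything falls off the work surface, if the arm or the gripper's body presses on something with over 40 N, if the wrist force passes 120 N, or if a joint passes its speed limit or range.

## Working session

There is one attempt and no reset: what is moved stays moved. The work goes in short steps, Python scripts to look and compute and a shell command to move; the robot and the scene stay as the last step left them, time stands still between calls to the robot, and variables do not carry over. Pictures are saved under pics/ and viewed, and the job is handed in when it is done.

```bash
mkdir -p pics; cat > h.py <<'E'
import numpy as np,cv2
from scipy.spatial.transform import Rotation as R
from workcell import env
def q2m(q): return R.from_quat([q[1],q[2],q[3],q[0]]).as_matrix()
def world(c,row,col,depth=None,z=None):
    K=np.array([[c['fx'],0,c['cx']],[0,c['fy'],c['cy']],[0,0,1]])
    p=cv2.undistortPoints(np.array([[[col,row]]],float),K,np.array(c['D'],float))[0,0]
    d=q2m(c['orientation'])@np.array([p[0],p[1],1.]); o=np.array(c['origin'])
    if z is not None: return o+d*(z-o[2])/d[2]
    return o+d*depth
def proj(c,P):
    M=q2m(c['orientation']); K=np.array([[c['fx'],0,c['cx']],[0,c['fy'],c['cy']],[0,0,1]])
    q=(np.atleast_2d(P)-np.array(c['origin']))@M
    return cv2.projectPoints(q,np.zeros(3),np.zeros(3),K,np.array(c['D'],float))[0][:,0]
def cloud(c):
    h,w=c['depth'].shape
    K=np.array([[c['fx'],0,c['cx']],[0,c['fy'],c['cy']],[0,0,1]])
    u,v=np.meshgrid(np.arange(w),np.arange(h))
    p=cv2.undistortPoints(np.stack([u,v],-1).reshape(-1,1,2).astype(float),K,np.array(c['D'],float))[:,0]
    d=np.c_[p,np.ones(len(p))]*c['depth'].reshape(-1,1)
    return (d@q2m(c['orientation']).T+np.array(c['origin'])).reshape(h,w,3)
def save(c,n): cv2.imwrite('pics/'+n+'.png',c['pixels'][:,:,::-1])
E
python3 - <<'E'
from h import *
np.set_printoptions(precision=4,suppress=True)
print(env.nose_length,env.get_state())
for n in ["scene","top","wrist"]:
    c=env.read_camera(n); save(c,n+'0'); print(n,np.array(c['origin']),c['fx'])
    for t in ["clip","clip_tails","clip_jaws","tall_carton_ridge","short_carton_ridge","tall_carton","short_carton"]:
        for r in env.pinpoint(n,t)[:3]:
            print(t,np.round(r['location'],1),round(r['score'],2))
E
```

```text
0.011 {'clock': 0.0, 'joint_pos': array([-1.4886,  0.314 ,  0.045 ,  1.3036, -0.    ,  1.4312]), 'qvel': array([-0.0003,  0.002 ,  0.0001, -0.0011,  0.0027, -0.0019]), 'tau': array([  0.0008, -48.0626,  29.8535,   0.0195,  -0.0001,  -0.    ]), 'tcp_pos': array([ 0.1264, -0.5604,  0.2414]), 'orientation': array([-0.0009,  0.9939,  0.1107,  0.    ]), 'wrist_force': array([-0.3227, -0.1119,  0.2905]), 'ft_torque': array([-0.0147, -0.0008, -0.0062]), 'finger_gap': 0.08525570347846176}
scene [-0.1528  0.505   0.6747] 350.7229153896585
clip [245.2 258.8] 0.88
clip [290.2 155.2] 0.81
clip [233.1 191.5] 0.76
clip_tails [249.8 235.9] 0.83
clip_tails [239.2 263.1] 0.81
clip_tails [221.  183.5] 0.6
clip_jaws [265.8 231.4] 0.84
clip_jaws [254.9 257.7] 0.77
clip_jaws [298.1 155.3] 0.69
tall_carton_ridge [242.4 190.7] 0.94
tall_carton_ridge [216.8 204.5] 0.17
short_carton_ridge [203.6 291.5] 0.62
short_carton_ridge [236.8 292.3] 0.51
tall_carton [281.9 197.7] 0.65
short_carton [236.1 293.1] 0.66
short_carton [272.  268.6] 0.53
short_carton [198.5 331.2] 0.49
top [0.4597 0.1086 1.0641] 386.80146443923695
clip [247.2 251.4] 0.69
clip [249.  141.5] 0.66
clip [246.6 219. ] 0.55
clip_tails [247.3 133.2] 0.83
clip_tails [247.2 165.9] 0.7
clip_tails [245.2 251.9] 0.54
clip_jaws [245.2 217.5] 0.71
clip_jaws [243.6 254.1] 0.63
clip_jaws [246.6 143.3] 0.5
tall_carton_ridge [246.2 172.2] 0.66
tall_carton_ridge [237.9 296.9] 0.49
short_carton_ridge [237.7 301.6] 0.92
tall_carton [246.4 182.6] 0.6
short_carton [240.4 295.9] 0.7
wrist [ 0.1982 -0.5451  0.3729] 269.8678541244927
```

View pics/scene0.png

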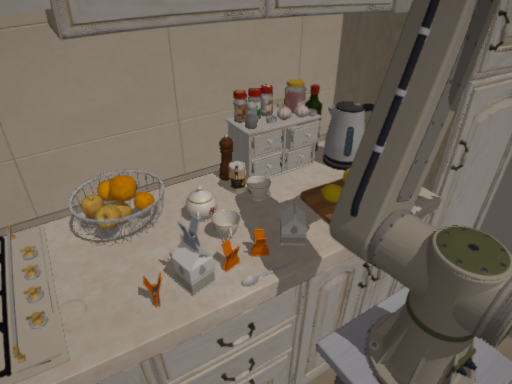

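View pics/top0.png

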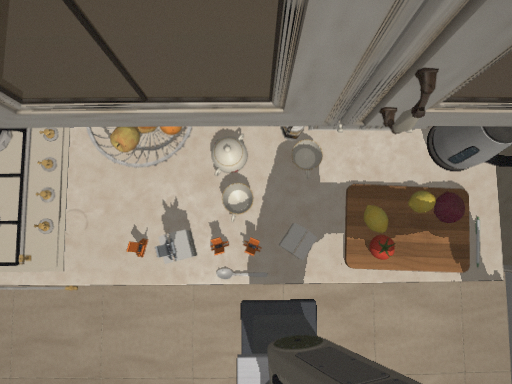

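```bash
python3 - <<'E'
from h import *
c=env.read_camera("top"); s=env.read_camera("scene")
a=c['pixels'][190:300,110:340,::-1]; cv2.imwrite('pics/topz.png',cv2.resize(a,None,fx=3.4,fy=3.4,interpolation=cv2.INTER_CUBIC))
a=s['pixels'][180:340,120:340,::-1]; cv2.imwrite('pics/scz.png',cv2.resize(a,None,fx=3.5,fy=3.5,interpolation=cv2.INTER_CUBIC))
np.savez('c0.npz',top=cloud(c),sc=cloud(s),tp=c['pixels'],sp=s['pixels'])
E
```

```text
(no output)
```

View pics/topz.png

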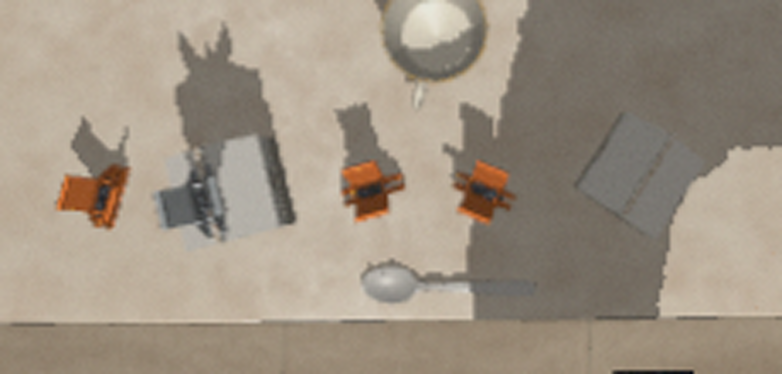

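View pics/scz.png

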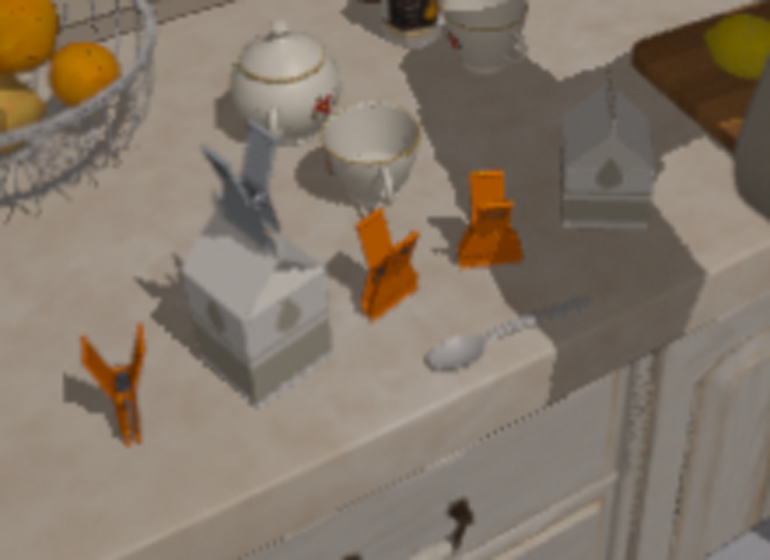

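The pictures show the tall carton with the steel clip at about (247,172) in the top view. The short carton is at (238,298), with orange decoy clips at columns 137, 219 and 252. Next I measure the ridges and clip from the depth data.

```bash
python3 - <<'E'
from h import *
np.set_printoptions(precision=4,suppress=True,linewidth=150)
d=np.load('c0.npz'); T,S=d['top'],d['sc']
sub=T[200:290,110:340]; 
def st(P,n):
    m=P.mean(0); u,s,v=np.linalg.svd((P-m)[:,:2],full_matrices=False); print(n,len(P),m,P.min(0),P.max(0),'ang',np.degrees(np.arctan2(v[0,1],v[0,0])), 's',s/np.sqrt(len(P)))
print(T[246,100],T[238,300],T[246,180])
for nm,W,pr in (('top',T,d['tp']),('sc',S,d['sp'])):
    W=W.reshape(-1,3); pr=pr.reshape(-1,3).astype(int)
    ok=(W[:,0]>.3)&(W[:,0]<.6)
    for lab,lo,hi in(('short',-.12,.08),('tall',.2,.45)):
        k=ok&(W[:,1]>lo)&(W[:,1]<hi)&(W[:,2]>.01)
        q=W[k]
        print(nm,lab,np.histogram(q[:,2],bins=np.arange(0,.24,.01)))
    k=ok&(W[:,1]>-.12)&(W[:,1]<.08)&(W[:,2]>.098)&(W[:,2]<.13); st(W[k],nm+' short ridge')
    gray=(abs(pr[:,0]-pr[:,2])<40)
    k=ok&(W[:,1]>.2)&(W[:,1]<.42)&(W[:,2]>.145)&gray; st(W[k],nm+' clip')
    k=ok&(W[:,1]>.2)&(W[:,1]<.42)&(W[:,2]>.122)&(W[:,2]<.142)&gray; st(W[k],nm+' tallridge')
c=env.read_camera('top'); s=env.read_camera('scene')
print('px short',world(c,237.7,301.6,z=.112),world(s,203.6,291.5,z=.112))
print('px tall',world(c,246.2,172.2,z=.138),world(s,242.4,190.7,z=.138))
print('tails',world(c,247.2,165.9,z=.189),world(s,221,183.5,z=.189))
st_=env.get_state();print(q2m(st_['orientation']))
E
```

```text
[0.4457 0.5309 0.0001] [ 0.4632 -0.005   0.0922] [0.446  0.292  0.1055]
top short (array([  0,   6,  12,   7,  10,   9, 155, 220, 215, 111,  18,  45,   0,   0,   0,   0,   0,   0,   0,   0,   0,   0,   0]), array([0.  , 0.01, 0.02, 0.03, 0.04, 0.05, 0.06, 0.07, 0.08, 0.09, 0.1 , 0.11, 0.12, 0.13, 0.14, 0.15, 0.16, 0.17, 0.18, 0.19, 0.2 , 0.21, 0.22,
       0.23]))
top tall (array([  0,  52,  37,  92,  75,  62,  58,  89,  44, 182, 185, 155,  17,  43,  23,  27,  57,  32,  35,  32,  36,   0,   0]), array([0.  , 0.01, 0.02, 0.03, 0.04, 0.05, 0.06, 0.07, 0.08, 0.09, 0.1 , 0.11, 0.12, 0.13, 0.14, 0.15, 0.16, 0.17, 0.18, 0.19, 0.2 , 0.21, 0.22,
       0.23]))
top short ridge 65 [ 0.4567 -0.0032  0.1104] [ 0.4268 -0.0231  0.0981] [0.485  0.0171 0.1149] ang 146.27882406971688 s [0.0203 0.0014]
top clip 235 [0.4423 0.3099 0.187 ] [0.4188 0.203  0.1453] [0.6    0.4175 0.6237] ang 156.46150468118944 s [0.0264 0.0147]
top tallridge 64 [0.4475 0.3095 0.1352] [0.4113 0.2968 0.1222] [0.4776 0.3198 0.1418] ang -165.47152021527668 s [0.0245 0.0027]
sc short (array([  0,  72,  77,  68,  75,  76, 185, 1
[... 466 characters left out ...]
.14, 0.15, 0.16, 0.17, 0.18, 0.19, 0.2 , 0.21, 0.22,
       0.23]))
sc short ridge 41 [ 0.4509 -0.0004  0.1081] [ 0.4248 -0.0243  0.0983] [0.4827 0.0178 0.1137] ang 146.42614358571578 s [0.0225 0.0013]
sc clip 549 [0.5044 0.3114 0.3548] [0.4154 0.2004 0.1451] [0.6    0.4186 0.6331] ang -173.7110990377108 s [0.0807 0.0414]
sc tallridge 119 [0.4349 0.3093 0.1325] [0.4102 0.2961 0.1222] [0.4785 0.3201 0.1416] ang -163.08107001212474 s [0.0209 0.0034]
px short [ 0.4638 -0.0067  0.112 ] [ 0.4667 -0.0034  0.112 ]
px tall [0.4461 0.3043 0.138 ] [0.4362 0.3092 0.138 ]
tails [0.4447 0.3076 0.189 ] [0.4553 0.3128 0.189 ]
[[ 0.9755  0.22   -0.    ]
 [ 0.22   -0.9755 -0.0001]
 [-0.      0.0001 -1.    ]]
```

```bash
cat > fit.py <<'E'
from h import *
from scipy.optimize import least_squares
# carton template: roof surface height as function of local x,y
def fitcarton(W,H,x0,xy,hi=0.0):
    c0,s0=np.cos(x0[2]),np.sin(x0[2])
    P=W.reshape(-1,3); P=P[np.isfinite(P).all(1)]
    k=(np.hypot(P[:,0]-x0[0],P[:,1]-x0[1])<.06)&(P[:,2]>H-.055)&(P[:,2]<H+.003); P=P[k]
    def res(p):
        c,s=np.cos(p[2]),np.sin(p[2]); dx=P[:,0]-p[0];dy=P[:,1]-p[1]
        lx=c*dx+s*dy; ly=-s*dx+c*dy
        roof=H-.018-np.maximum(abs(ly)-.002,0)
        r1=(P[:,2]-roof-p[3])/1.414          # roof
        r2=np.hypot(np.maximum(abs(ly)-.002,0),np.minimum(P[:,2]-H-p[3],0)*0+np.maximum(P[:,2]-H-p[3],0)) # ridge
        r=np.where(abs(r1)<abs(r2)+(abs(ly)>.01)*9,r1,r2)
        ex=np.maximum(abs(lx)-.035,0)
        return np.r_[r,ex]
    f=least_squares(res,[*x0,0],loss='soft_l1',f_scale=.001,x_scale=[.01,.01,.1,.01])
    p=f.x; c,s=np.cos(p[2]),np.sin(p[2]); lx=c*(P[:,0]-p[0])+s*(P[:,1]-p[1]); 
    return p,len(P),np.percentile(lx,[1,99])
E
python3 - <<'E'
from fit import *
np.set_printoptions(precision=4,suppress=True,linewidth=150)
d=np.load('c0.npz')
for n in('top','sc'):
    W=d[n]
    for lab,H,x0 in(('short',.112,(.456,-.003,np.radians(-34))),('tall',.138,(.4445,.3085,np.radians(16)))):
        p,N,e=fitcarton(W,H,x0,0); print(n,lab,p,np.degrees(p[2]),N,e)
    P=W.reshape(-1,3); k=(np.hypot(P[:,0]-.4445,P[:,1]-.3085)<.06)&(P[:,2]>.15)&(P[:,2]<.22); P=P[k]
    for a in (14,16,18):
        c,s=np.cos(np.radians(a)),np.sin(np.radians(a)); L=np.c_[c*(P[:,0]-.4445)+s*(P[:,1]-.3085),-s*(P[:,0]-.4445)+c*(P[:,1]-.3085)]
        t=P[:,2]>.185
        print(n,a,len(P),L.min(0),L.max(0),'tails +y x-range',np.percentile(L[t&(L[:,1]>0)],[3,50,97],axis=0).T,'-y',np.percentile(L[t&(L[:,1]<0)],[3,50,97],axis=0).T,P[:,2].max())
E
```

```text
top short [ 0.456  -0.0031 -0.5911  0.0019] -33.8683335359214 770 [-0.0347  0.0344]
top tall [0.4453 0.3087 0.2477 0.0008] 14.191008602732628 624 [-0.0344  0.0344]
top 14 219 [-0.0225 -0.0197] [0.0153 0.0196] tails +y x-range [[-0.0165 -0.0052  0.0071]
 [ 0.0115  0.015   0.0191]] -y [[-0.0155 -0.0048  0.0075]
 [-0.0195 -0.0177 -0.0127]] 0.20485860659085475
top 16 219 [-0.0223 -0.0194] [0.0151 0.02  ] tails +y x-range [[-0.016  -0.0048  0.0077]
 [ 0.0116  0.0151  0.0194]] -y [[-0.0161 -0.0054  0.0068]
 [-0.0193 -0.0177 -0.0122]] 0.20485860659085475
top 18 219 [-0.0221 -0.0195] [0.0149 0.0204] tails +y x-range [[-0.0154 -0.0043  0.0082]
 [ 0.0116  0.0151  0.0195]] -y [[-0.0167 -0.006   0.0062]
 [-0.0194 -0.0176 -0.0117]] 0.20485860659085475
sc short [ 0.4538 -0.0033 -0.6053 -0.0001] -34.68055550610896 544 [-0.0359  0.0357]
sc tall [ 0.4431  0.3109  0.2461 -0.0024] 14.10156967179811 762 [-0.0354  0.0346]
sc 14 297 [-0.0255 -0.019 ] [0.012  0.0221] tails +y x-range [[-0.0185 -0.0075  0.0065]
 [ 0.0173  0.0194  0.0217]] -y [[-0.0181 -0.0063  0.0069]
 [-0.0182 -0.0157 -0.0122]] 0.2013343848003597
sc 16 297 [-0.0252 -0.0186] [0.0123 0.0223] tails +y x-range [[-0.0178 -0.0068  0.0071]
 [ 0.0173  0.0196  0.0222]] -y [[-0.0186 -0.0068  0.0063]
 [-0.018  -0.0153 -0.012 ]] 0.2013343848003597
sc 18 297 [-0.0248 -0.0183] [0.0125 0.0228] tails +y x-range [[-0.0171 -0.006   0.0078]
 [ 0.0174  0.0199  0.0224]] -y [[-0.0192 -0.0073  0.0057]
 [-0.0179 -0.0149 -0.0116]] 0.2013343848003597
```

```bash
cat > plan.py <<'E'
from h import *
import sys,json
def cur():
    s=env.get_state(); M=q2m(s['orientation']); return np.array(s['tcp_pos']),np.degrees(np.arctan2(M[1,0],M[0,0])),s
def plan(wps,n,p=None,yaw=None):
    """wps: list of (x,y,z,yawdeg,rows)"""
    if p is None: p,yaw,_=cur()
    rows=[]
    for x,y,z,yw,k in wps:
        t=np.array([x,y,z]); dp=(t-p)/k; dy=(yw-yaw)/k
        for i in range(k):
            a=np.radians(yaw); rows.append([(np.cos(a)*dp[0]+np.sin(a)*dp[1])/.8,(np.sin(a)*dp[0]-np.cos(a)*dp[1])/.8,-dp[2]/.8,-dy/5]); yaw+=dy
        p=t
    for i in range(0,len(rows),5):
        r=rows[i:i+5]; print(json.dumps([[round(v,3) for v in q[:3]] for q in r]),[round(q[3],2) for q in r])
E
python3 - <<'E'
from plan import *
p,y,s=cur(); print(p,y)
plan([(.45,-.12,.32,y+95,20),(.4392,.309,.31,194.2,20)],5)
E
```

```text
[ 0.12646645 -0.56096716  0.24233541] 12.706753958143858
[[0.026, -0.022, -0.005], [0.028, -0.02, -0.005], [0.029, -0.018, -0.005], [0.031, -0.015, -0.005], [0.032, -0.013, -0.005]] [np.float64(-0.95), np.float64(-0.95), np.float64(-0.95), np.float64(-0.95), np.float64(-0.95)]
[[0.033, -0.01, -0.005], [0.033, -0.007, -0.005], [0.034, -0.005, -0.005], [0.034, -0.002, -0.005], [0.034, 0.001, -0.005]] [np.float64(-0.95), np.float64(-0.95), np.float64(-0.95), np.float64(-0.95), np.float64(-0.95)]
[[0.034, 0.004, -0.005], [0.034, 0.007, -0.005], [0.033, 0.009, -0.005], [0.032, 0.012, -0.005], [0.031, 0.015, -0.005]] [np.float64(-0.95), np.float64(-0.95), np.float64(-0.95), np.float64(-0.95), np.float64(-0.95)]
[[0.03, 0.017, -0.005], [0.028, 0.02, -0.005], [0.026, 0.022, -0.005], [0.024, 0.024, -0.005], [0.022, 0.026, -0.005]] [np.float64(-0.95), np.float64(-0.95), np.float64(-0.95), np.float64(-0.95), np.float64(-0.95)]
[[0.026, 0.008, 0.001], [0.025, 0.009, 0.001], [0.024, 0.011, 0.001], [0.023, 0.013, 0.001], [0.022, 0.015, 0.001]] [np.float64(-0.86), np.float64(-0.86), np.float64(-0.86), np.float64(-0.86), np.float64(-0.86)]
[[0.021, 0.016, 0.001], [0.02, 0.018, 0.001], [0.018, 0.019, 0.001], [0.017, 0.021, 0.001], [0.015, 0.022, 0.001]] [np.float64(-0.86), np.float64(-0.86), np.float64(-0.86), np.float64(-0.86), np.float64(-0.86)]
[[0.014, 0.023, 0.001], [0.012, 0.024, 0.001], [0.01, 0.025, 0.001], [0.008, 0.026, 0.001], [0.006, 0.026, 0.001]] [np.float64(-0.86), np.float64(-0.86), np.float64(-0.86), np.float64(-0.86), np.float64(-0.86)]
[[0.004, 0.027, 0.001], [0.002, 0.027, 0.001], [0.0, 0.027, 0.001], [-0.002, 0.027, 0.001], [-0.004, 0.027, 0.001]] [np.float64(-0.86), np.float64(-0.86), np.float64(-0.86), np.float64(-0.86), np.float64(-0.86)]
```

```bash
python3 -m creep '{"hand":[85,85,85,85,85],"delta_pos":[[0.026,-0.022,-0.005],[0.028,-0.02,-0.005],[0.029,-0.018,-0.005],[0.031,-0.015,-0.005],[0.032,-0.013,-0.005]],"turn":[-0.95,-0.95,-0.95,-0.95,-0.95]}' 30
```

```text
clock: 1.82
tcp_pos: [0.209, -0.4499, 0.2625]
orientation: [0.0, 0.949, 0.315, 0.0]
wrist_force: [0.1, 0.0, -0.5]
finger_gap: 0.0849
```

```bash
python3 -m creep '{"hand":[85,85,85,85,85],"delta_pos":[[0.033,-0.01,-0.005],[0.033,-0.007,-0.005],[0.034,-0.005,-0.005],[0.034,-0.002,-0.005],[0.034,0.001,-0.005]],"turn":[-0.95,-0.95,-0.95,-0.95,-0.95]}'; python3 -c "
from plan import *
print(cur())"
```

```text
clock: 2.23
tcp_pos: [0.2898, -0.3396, 0.2826]
orientation: [0.0, 0.864, 0.503, 0.0]
wrist_force: [-0.2, -0.2, 0.1]
finger_gap: 0.085
(array([ 0.28979949, -0.33960506,  0.28264032]), np.float64(60.430291413193146), {'clock': 2.2333, 'joint_pos': array([-1.04455240e+00,  5.31939534e-02, -1.75360776e-01,  1.34176843e+00,
        3.34436567e-05,  1.04233267e+00]), 'qvel': array([ 0.67023594, -0.1694822 , -0.06490446,  0.09827842,  0.00177233,
       -0.32401103]), 'tau': array([ -3.89620408, -32.91972756,  29.82933819,   0.04155074,
        -0.06543632,   0.31764105]), 'tcp_pos': array([ 0.28979949, -0.33960506,  0.28264032]), 'orientation': array([2.36599932e-04, 8.64141767e-01, 5.03248399e-01, 1.64592438e-05]), 'wrist_force': array([-0.19906247, -0.15581674,  0.11373855]), 'ft_torque': array([ 0.01678312, -0.00502555,  0.01774368]), 'finger_gap': 0.08500462279946533})
```

Tracking as planned.

```bash
python3 -m creep '{"hand":[85,85,85,85,85],"delta_pos":[[0.034,0.004,-0.005],[0.034,0.007,-0.005],[0.033,0.009,-0.005],[0.032,0.012,-0.005],[0.031,0.015,-0.005]],"turn":[-0.95,-0.95,-0.95,-0.95,-0.95]}'
```

```text
clock: 2.65
tcp_pos: [0.3711, -0.2288, 0.3027]
orientation: [0.0, 0.742, 0.67, -0.0]
wrist_force: [0.8, 0.0, 1.0]
finger_gap: 0.0852
```

```bash
python3 -m creep '{"hand":[85,85,85,85,85],"delta_pos":[[0.03,0.017,-0.005],[0.028,0.02,-0.005],[0.026,0.022,-0.005],[0.024,0.024,-0.005],[0.022,0.026,-0.005]],"turn":[-0.95,-0.95,-0.95,-0.95,-0.95]}'
```

```text
clock: 3.07
tcp_pos: [0.4527, -0.1189, 0.3227]
orientation: [0.0, 0.588, 0.809, 0.0]
wrist_force: [0.5, -0.3, -0.1]
finger_gap: 0.0847
```

```bash
python3 -m creep '{"hand":[85,85,85,85,85],"delta_pos":[[0.026,0.008,0.001],[0.025,0.009,0.001],[0.024,0.011,0.001],[0.023,0.013,0.001],[0.022,0.015,0.001]],"turn":[-0.86,-0.86,-0.86,-0.86,-0.86]}'
```

```text
clock: 3.48
tcp_pos: [0.4496, -0.0126, 0.3184]
orientation: [0.0, 0.427, 0.904, 0.0]
wrist_force: [0.5, -0.1, -0.2]
finger_gap: 0.0852
```

```bash
python3 -m creep '{"hand":[85,85,85,85,85],"delta_pos":[[0.021,0.016,0.001],[0.02,0.018,0.001],[0.018,0.019,0.001],[0.017,0.021,0.001],[0.015,0.022,0.001]],"turn":[-0.86,-0.86,-0.86,-0.86,-0.86]}'
```

```text
clock: 3.9
tcp_pos: [0.4471, 0.0939, 0.3144]
orientation: [0.0, 0.251, 0.968, 0.0]
wrist_force: [0.0, 0.6, 0.7]
finger_gap: 0.0849
```

```bash
python3 - <<'E'
from plan import *
p,y,s=cur(); print(p,y)
plan([(.4392,.309,.30,194.2,10)],5,p,y%360)
E
```

```text
[0.4470961  0.09390728 0.31440084] 150.9216425801915
[[0.014, 0.023, 0.002], [0.012, 0.024, 0.002], [0.01, 0.025, 0.002], [0.008, 0.026, 0.002], [0.006, 0.026, 0.002]] [np.float64(-0.87), np.float64(-0.87), np.float64(-0.87), np.float64(-0.87), np.float64(-0.87)]
[[0.004, 0.027, 0.002], [0.002, 0.027, 0.002], [0.0, 0.027, 0.002], [-0.002, 0.027, 0.002], [-0.004, 0.027, 0.002]] [np.float64(-0.87), np.float64(-0.87), np.float64(-0.87), np.float64(-0.87), np.float64(-0.87)]
```

```bash
python3 -m creep '{"hand":[85,85,85,85,85],"delta_pos":[[0.014,0.023,0.002],[0.012,0.024,0.002],[0.01,0.025,0.002],[0.008,0.026,0.002],[0.006,0.026,0.002]],"turn":[-0.87,-0.87,-0.87,-0.87,-0.87]}'
```

```text
clock: 4.32
tcp_pos: [0.4446, 0.2016, 0.3063]
orientation: [0.0, 0.064, 0.998, 0.0]
wrist_force: [0.4, 0.4, -0.3]
finger_gap: 0.0847
```

```bash
python3 -m creep '{"hand":[85,85,85,85,85],"delta_pos":[[0.004,0.027,0.002],[0.002,0.027,0.002],[0,0.027,0.002],[-0.002,0.027,0.002],[-0.004,0.027,0.002]],"turn":[-0.87,-0.87,-0.87,-0.87,-0.87]}'
```

```text
clock: 4.73
tcp_pos: [0.4424, 0.3101, 0.2982]
orientation: [0.0, -0.126, 0.992, -0.0]
wrist_force: [0.8, 0.5, 0.1]
finger_gap: 0.0848
```

```bash
python3 - <<'E'
from fit import *
from plan import cur
np.set_printoptions(precision=4,suppress=True,linewidth=150)
p,y,s=cur(); print(p,y)
c=env.read_camera('wrist'); save(c,'w1'); print(c['origin'])
W=cloud(c); np.savez('w1.npz',W=W,px=c['pixels'])
pp,N,e=fitcarton(W,.138,(.4442,.3098,.247),0); print('tall',pp,np.degrees(pp[2]),N,e)
P=W.reshape(-1,3); k=(np.hypot(P[:,0]-.4392,P[:,1]-.3086)<.05)&(P[:,2]>.18)&(P[:,2]<.22); P=P[k]
a=np.radians(14.15);cc,ss=np.cos(a),np.sin(a);L=np.c_[cc*(P[:,0]-.4392)+ss*(P[:,1]-.3086),-ss*(P[:,0]-.4392)+cc*(P[:,1]-.3086)]
for m in(L[:,1]>0,L[:,1]<0):print(m.sum(),np.percentile(L[m],[2,50,98],axis=0).T if m.sum() else '')
print(P[:,2].max() if len(P) else '')
E
```

```text
[0.4424 0.3101 0.2982] -165.57341320513336
[0.3714 0.2915 0.4288]
tall [0.444  0.3086 0.2482 0.0002] 14.21873094057438 1864 [-0.0348  0.0334]
312 [[-0.0135 -0.0018  0.0119]
 [ 0.0104  0.015   0.0192]]
317 [[-0.0135 -0.0013  0.0117]
 [-0.0216 -0.0173 -0.0133]]
0.20149997848521278
```

View pics/w1.png

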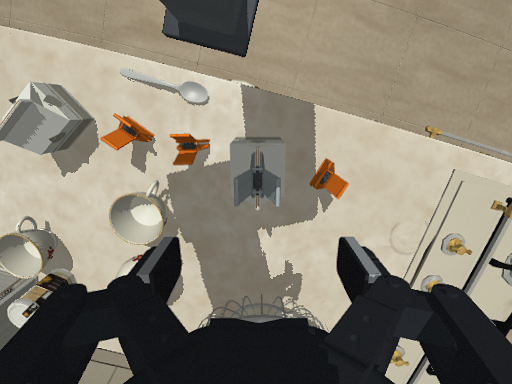

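The wrist picture shows the clip upright at (258,175), in line with the tool. It is clear of the fingers and of the orange clip at (330,178). I'll descend in two stages.

```bash
python3 -m creep '{"hand":[85,85,85,85,85],"delta_pos":[[0.003,-0.001,0.026],[0.002,-0.0005,0.026],[0,0,0.026],[0,0,0.02],[0,0,0.012]],"turn":[0.03,0,0,0,0]}'
```

```text
clock: 5.2
tcp_pos: [0.438, 0.3064, 0.2082]
orientation: [-0.001, -0.122, 0.992, -0.001]
wrist_force: [0.1, 0.1, 0.7]
finger_gap: 0.0852
```

```bash
python3 -m creep '{"hand":[85,85,85,85,85],"delta_pos":[[0,0,0.015],[0,0,0.01],[0,0,0.01],[0,0,0],[0,0,0]],"turn":[0,0,0,0,0]}'; python3 - <<'E'
from plan import *
p,y,s=cur(); print(p,y,s['wrist_force'])
for n in('scene','wrist'):
    c=env.read_camera(n)
    if n=='scene':
        a=c['pixels'][140:330,100:330,::-1]; cv2.imwrite('pics/s2.png',cv2.resize(a,None,fx=3,fy=3,interpolation=cv2.INTER_CUBIC))
    else: save(c,'w2')
E
```

```text
clock: 5.62
tcp_pos: [0.439, 0.3068, 0.1823]
orientation: [-0.0, -0.122, 0.992, -0.0]
wrist_force: [-0.4, 0.2, 0.7]
finger_gap: 0.085
[0.43896004 0.30679711 0.18228968] -165.94800473903405 [-0.44894483  0.19034533  0.68441558]
```

View pics/s2.png

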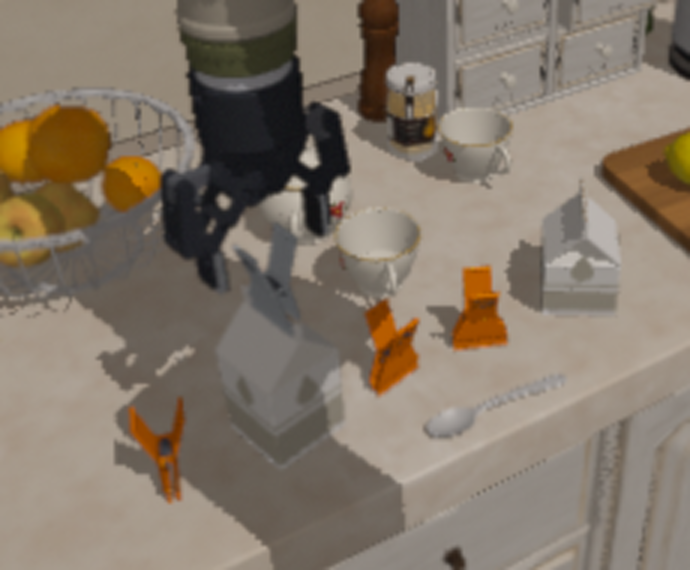

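View pics/w2.png

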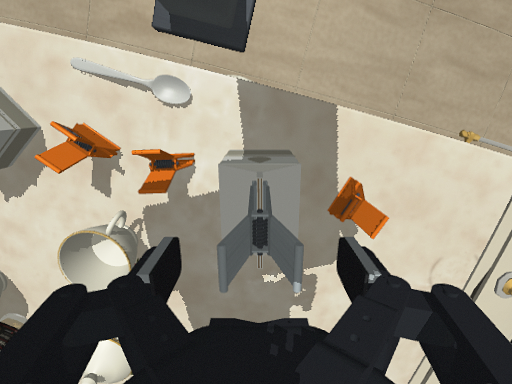

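The wrist view shows the tails at columns 218–302, centred between the pads at 180 and 338. I'll close gently in stages.

```bash
python3 -m creep '{"hand":[70,60,50,44,40],"delta_pos":[[0,0,0],[0,0,0],[0,0,0],[0,0,0],[0,0,0]],"turn":[0,0,0,0,0]}' 35
```

```text
clock: 6.13
tcp_pos: [0.439, 0.307, 0.1824]
orientation: [0.0, -0.122, 0.992, 0.0]
wrist_force: [-0.5, -0.2, -0.6]
finger_gap: 0.0401
```

```bash
python3 -m creep '{"hand":[38,36,34,32,30],"delta_pos":[[0,0,0],[0,0,0],[0,0,0],[0,0,0],[0,0,0]],"turn":[0,0,0,0,0]}'; python3 - <<'E'
from plan import *
p,y,s=cur(); print(p,y,s['wrist_force'],s['ft_torque'],s['finger_gap'])
c=env.read_camera('wrist');save(c,'w3')
E
```

```text
clock: 6.55
tcp_pos: [0.4389, 0.3068, 0.1821]
orientation: [-0.0, -0.122, 0.992, -0.0]
wrist_force: [-0.1, -0.1, 0.1]
finger_gap: 0.0299
[0.43892551 0.3068218  0.18214619] -165.94138346417174 [-0.11684878 -0.11275179  0.1115349 ] [ 0.02830954 -0.01170551 -0.02693932] 0.029925158288388185
```

View pics/w3.png

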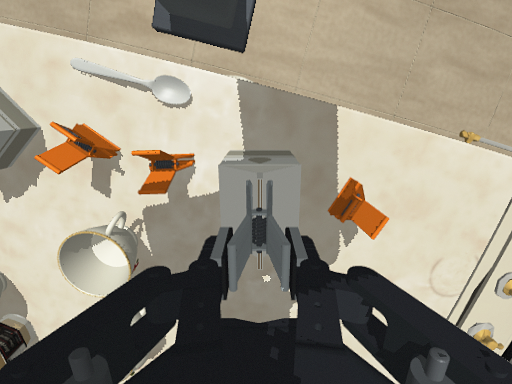

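```bash
python3 -m creep '{"hand":[27,24,21,18,15],"delta_pos":[[0,0,0],[0,0,0],[0,0,0],[0,0,0],[0,0,0]],"turn":[0,0,0,0,0]}'
```

```text
clock: 7.02
tcp_pos: [0.439, 0.3069, 0.1823]
orientation: [0.0, -0.122, 0.992, -0.0]
wrist_force: [-0.1, -0.4, -0.9]
finger_gap: 0.0151
```

```bash
python3 -m creep '{"hand":[12,8,4,4,4],"delta_pos":[[0,0,0],[0,0,0],[0,0,0],[0,0,0],[0,0,0]],"turn":[0,0,0,0,0]}'; python3 - <<'E'
from plan import *
p,y,s=cur(); print(p,y,s['wrist_force'],s['ft_torque'],s['finger_gap'])
c=env.read_camera('wrist');save(c,'w4')
c=env.read_camera('scene');a=c['pixels'][140:330,100:330,::-1]; cv2.imwrite('pics/s4.png',cv2.resize(a,None,fx=3,fy=3,interpolation=cv2.INTER_CUBIC))
E
```

```text
clock: 7.43
tcp_pos: [0.4389, 0.3068, 0.1822]
orientation: [-0.0, -0.122, 0.992, -0.0]
wrist_force: [-0.6, -0.1, -0.6]
finger_gap: 0.0129
[0.43894224 0.30683606 0.18224763] -165.94496166308244 [-0.57418659 -0.1109759  -0.55170439] [-2.43850284e-02  8.40352243e-05  1.66876623e-02] 0.012948366601882052
```

View pics/w4.png

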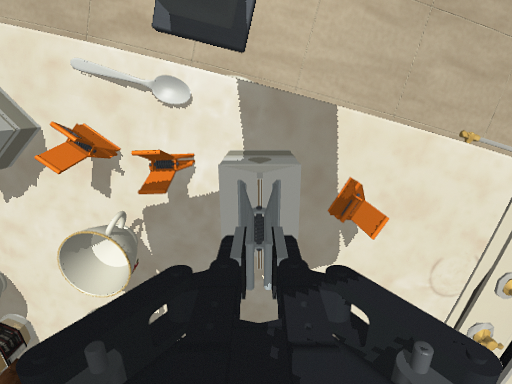

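View pics/s4.png

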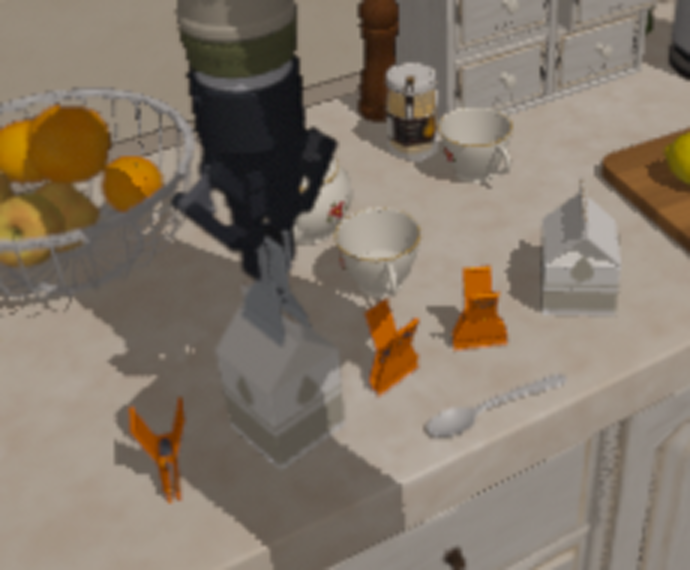

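The clip is squeezed home (gap about 13 mm), the carton is undisturbed and the wrist force is near zero. I'll lift slowly first.

```bash
python3 -m creep '{"hand":[4,4,4,4,4],"delta_pos":[[0,0,-0.003],[0,0,-0.005],[0,0,-0.007],[0,0,-0.01],[0,0,-0.015]],"turn":[0,0,0,0,0]}'
```

```text
clock: 7.95
tcp_pos: [0.4386, 0.3067, 0.2145]
orientation: [-0.001, -0.122, 0.992, -0.0]
wrist_force: [-0.7, -0.2, -0.1]
finger_gap: 0.013
```

```bash
python3 -m creep '{"hand":[4,4,4,4,4],"delta_pos":[[0,0,-0.02],[0,0,-0.025],[0,0,-0.02],[0,0,-0.01],[0,0,0]],"turn":[0,0,0,0,0]}'; python3 - <<'E'
from fit import *
from plan import *
p,y,s=cur(); print(p,y,s['wrist_force'],s['finger_gap'])
c=env.read_camera('wrist');save(c,'w5'); 
c=env.read_camera('scene');a=c['pixels'][110:320,100:330,::-1]; cv2.imwrite('pics/s5.png',cv2.resize(a,None,fx=2.8,fy=2.8,interpolation=cv2.INTER_CUBIC))
for n in('scene','top','wrist'):
    c=env.read_camera(n); W=cloud(c)
    for lab,H,x0 in(('short',.112,(.455,-.0032,np.radians(-34))),('tall',.138,(.4442,.3095,np.radians(14)))):
        try:
            q,N,e=fitcarton(W,H,x0,0); print(n,lab,np.round(q,4),np.degrees(q[2]),N)
        except Exception as ex: print(n,lab,ex)
plan([(.4549,-.0032,.29,145.8,15)],5,p,y%360)
E
```

```text
clock: 8.37
tcp_pos: [0.44, 0.3074, 0.277]
orientation: [0.002, -0.122, 0.992, 0.001]
wrist_force: [0.1, 0.1, -0.6]
finger_gap: 0.0128
[0.44003993 0.30742233 0.27696663] -165.9408399303603 [ 0.13605592  0.11252931 -0.57599069] 0.012827797477714672
scene short [ 4.547e-01 -3.400e-03 -5.934e-01 -1.000e-04] -34.00105563654506 539
scene tall [ 0.443   0.3099  0.2388 -0.0015] 13.682788749365306 791
top short [ 0.4559 -0.0032 -0.5886  0.0019] -33.723847824066475 765
top tall [0.4453 0.3087 0.2502 0.0007] 14.336755217831536 472
wrist short [ 0.4553 -0.0011 -0.588  -0.0027] -33.68997340617279 3032
wrist tall [ 4.441e-01  3.086e-01  2.492e-01 -1.000e-04] 14.276772062995203 2797
[[0.005, -0.025, -0.001], [0.004, -0.026, -0.001], [0.002, -0.026, -0.001], [0.001, -0.026, -0.001], [-0.001, -0.026, -0.001]] [np.float64(0.64), np.float64(0.64), np.float64(0.64), np.float64(0.64), np.float64(0.64)]
[[-0.002, -0.026, -0.001], [-0.004, -0.026, -0.001], [-0.005, -0.025, -0.001], [-0.006, -0.025, -0.001], [-0.008, -0.025, -0.001]] [np.float64(0.64), np.float64(0.64), np.float64(0.64), np.float64(0.64), np.float64(0.64)]
[[-0.009, -0.024, -0.001], [-0.011, -0.024, -0.001], [-0.012, -0.023, -0.001], [-0.013, -0.022, -0.001], [-0.014, -0.022, -0.001]] [np.float64(0.64), np.float64(0.64), np.float64(0.64), np.float64(0.64), np.float64(0.64)]
```

View pics/s5.png

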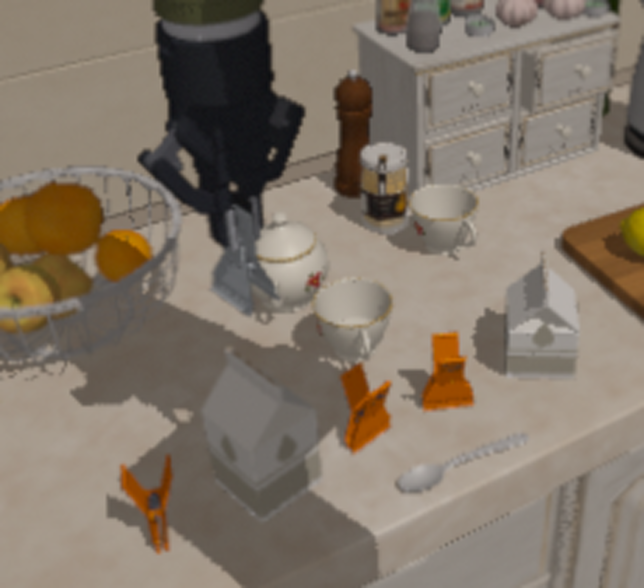

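View pics/w5.png

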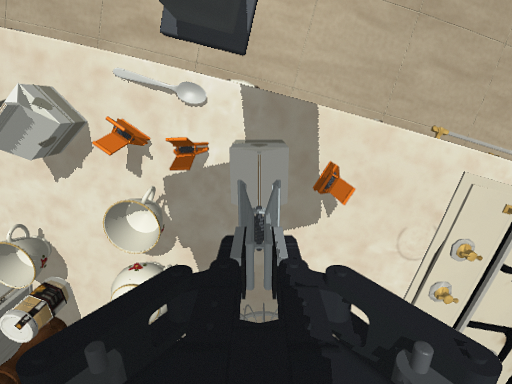

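The clip is off and held wide open, and the tall carton stands unmoved. Carrying it over now.

```bash
python3 -m creep '{"hand":[4,4,4,4,4],"delta_pos":[[0.005,-0.025,-0.001],[0.004,-0.026,-0.001],[0.002,-0.026,-0.001],[0.001,-0.026,-0.001],[-0.001,-0.026,-0.001]],"turn":[0.64,0.64,0.64,0.64,0.64]}'
```

```text
clock: 9.03
tcp_pos: [0.4433, 0.2021, 0.2772]
orientation: [-0.001, 0.018, 1.0, -0.0]
wrist_force: [-0.9, 0.3, -0.4]
finger_gap: 0.0127
```

```bash
python3 -m creep '{"hand":[4,4,4,4,4],"delta_pos":[[-0.002,-0.026,-0.001],[-0.004,-0.026,-0.001],[-0.005,-0.025,-0.001],[-0.006,-0.025,-0.001],[-0.008,-0.025,-0.001]],"turn":[0.64,0.64,0.64,0.64,0.64]}'
```

```text
clock: 9.45
tcp_pos: [0.4484, 0.0984, 0.2814]
orientation: [-0.001, 0.157, 0.988, -0.0]
wrist_force: [-0.4, 0.1, -1.0]
finger_gap: 0.0129
```

```bash
python3 -m creep '{"hand":[4,4,4,4,4],"delta_pos":[[-0.009,-0.024,0],[-0.011,-0.022,0],[-0.012,-0.022,0],[-0.012,-0.02,0],[-0.01,-0.014,0]],"turn":[0.64,0.64,0.64,0.64,0.64]}'; python3 - <<'E'
from fit import *
from plan import *
p,y,s=cur(); print(p,y,s['wrist_force'],s['finger_gap'])
c=env.read_camera('wrist');save(c,'w6'); np.savez('w6.npz',W=cloud(c))
for n in('scene','top','wrist'):
    c=env.read_camera(n); W=cloud(c)
    q,N,e=fitcarton(W,.112,(.455,-.0032,np.radians(-34)),0); print(n,np.round(q,4),np.degrees(q[2]),N,e)
plan([(.4553,-.0028,.23,146.1,5)],5)
E
```

```text
clock: 9.87
tcp_pos: [0.4551, 0.0056, 0.2813]
orientation: [-0.001, 0.294, 0.956, -0.0]
wrist_force: [0.6, -0.3, -0.8]
finger_gap: 0.0127
[0.4551011  0.00557754 0.28134034] 145.84610039529 [ 0.62646362 -0.31028619 -0.82006866] 0.012728569303840545
scene [ 0.4537 -0.0031 -0.5983 -0.    ] -34.27763439516485 543 [-0.03589843  0.03588913]
top [ 0.456  -0.0028 -0.5929  0.0016] -33.9683443992037 174 [-0.03481629  0.03323863]
wrist [ 0.4542 -0.0038 -0.5945  0.    ] -34.059507953899946 2600 [-0.03437793  0.03306478]
[[-0.001, -0.002, 0.013], [-0.001, -0.002, 0.013], [-0.001, -0.002, 0.013], [-0.001, -0.002, 0.013], [-0.001, -0.002, 0.013]] [np.float64(-0.0), np.float64(-0.0), np.float64(-0.0), np.float64(-0.0), np.float64(-0.0)]
```

View pics/w6.png

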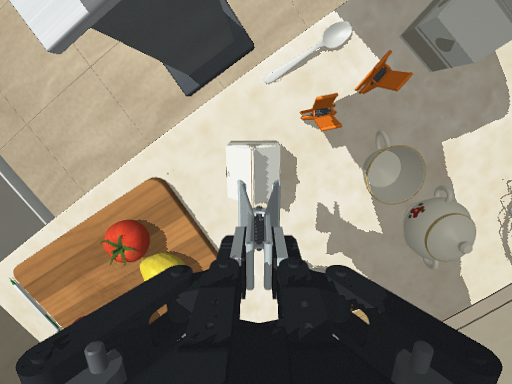

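```bash
python3 -m creep '{"hand":[4,4,4,4,4],"delta_pos":[[-0.001,-0.002,0.02],[-0.001,-0.002,0.025],[-0.001,-0.002,0.025],[-0.001,-0.002,0.025],[-0.001,-0.002,0.015]],"turn":[0,0,0,0,0]}'
```

```text
clock: 10.48
tcp_pos: [0.4531, -0.0007, 0.192]
orientation: [-0.001, 0.291, 0.957, -0.0]
wrist_force: [-0.0, -0.1, -0.8]
finger_gap: 0.013
```

```bash
python3 -m creep '{"hand":[4,4,4,4,4],"delta_pos":[[0,0,0],[0,0,0],[0,0,0],[0,0,0],[0,0,0]],"turn":[0,0,0,0,0]}'; python3 - <<'E'
from fit import *
from plan import *
np.set_printoptions(precision=4,suppress=True,linewidth=150)
p,y,s=cur(); print(p,y,s['wrist_force'],s['finger_gap'])
M=q2m(s['orientation'])
c=env.read_camera('wrist');save(c,'w7'); 
a=c['pixels'][110:310,170:350,::-1]; cv2.imwrite('pics/w7z.png',cv2.resize(a,None,fx=3,fy=3,interpolation=cv2.INTER_CUBIC))
W=cloud(c)
q,N,e=fitcarton(W,.112,(.455,-.0032,np.radians(-34)),0); print('wrist',q,np.degrees(q[2]),N,e)
P=W.reshape(-1,3); L=(P-p)@M   # tool frame
k=(abs(L[:,0])<.035)&(abs(L[:,1])<.02)&(L[:,2]>.02)&(L[:,2]<.062)
for z0 in np.arange(.02,.062,.004):
    m=k&(L[:,2]>=z0)&(L[:,2]<z0+.004)
    for sg in(1,-1):
        mm=m&(sg*L[:,1]>0)
        if mm.sum()>5: print(round(z0,3),sg,mm.sum(),'x',np.percentile(L[mm,0],[2,98]),'y',np.percentile(L[mm,1],[2,50,98]))
c=env.read_camera('scene');a=c['pixels'][120:270,230:360,::-1]; cv2.imwrite('pics/s7.png',cv2.resize(a,None,fx=4,fy=4,interpolation=cv2.INTER_CUBIC))
E
```

```text
clock: 10.9
tcp_pos: [0.4552, -0.0018, 0.1953]
orientation: [0.001, 0.292, 0.957, 0.0]
wrist_force: [-1.1, 0.3, -1.4]
finger_gap: 0.013
[ 0.4552 -0.0018  0.1953] 146.09241580131183 [-1.0579  0.2555 -1.4198] 0.012993656746559733
wrist [ 0.4542 -0.0037 -0.5916  0.    ] -33.89697473128825 3729 [-0.0345  0.0333]
0.02 1 60 x [-0.0053  0.0129] y [0.0031 0.0037 0.0061]
0.02 -1 36 x [-0.0049  0.0128] y [-0.0067 -0.0037 -0.0036]
0.024 1 157 x [-0.0119  0.0144] y [0.     0.0013 0.0061]
0.024 -1 164 x [-0.012   0.0142] y [-0.0062 -0.0019 -0.0006]
0.028 1 121 x [-0.0151  0.0163] y [0.     0.002  0.0074]
0.028 -1 109 x [-0.0155  0.0163] y [-0.0077 -0.0026 -0.0006]
0.032 1 64 x [-0.0108  0.0184] y [0.002  0.0078 0.0087]
0.032 -1 63 x [0.0003 0.0187] y [-0.0091 -0.0083 -0.0026]
0.036 1 54 x [-0.0013  0.0202] y [0.0072 0.0093 0.0099]
0.036 -1 65 x [-0.0014  0.0207] y [-0.0102 -0.0098 -0.0078]
0.04 1 66 x [-0.0029  0.0225] y [0.0082 0.0103 0.0111]
0.04 -1 55 x [-0.0027  0.0224] y [-0.0115 -0.0108 -0.0086]
0.044 1 67 x [-0.0038  0.0246] y [0.0096 0.0116 0.0122]
0.044 -1 65 x [-0.0039  0.0245] y [-0.0126 -0.0118 -0.0101]
0.048 1 14 x [-0.0032  0.0248] y [0.0091 0.0097 0.0123]
0.048 -1 11 x [0.0125 0.0248] y [-0.0125 -0.0111 -0.0097]
0.052 1 11 x [-0.0037  0.0248] y [0.0093 0.0122 0.013 ]
0.052 -1 9 x [0.0057 0.0247] y [-0.0132 -0.0119 -0.0098]
0.056 1 109 x [-0.0103  0.0246] y [0.0124 0.0139 0.0153]
0.056 -1 106 x [-0.0094  0.0245] y [-0.0156 -0.0142 -0.0129]
0.06 1 43 x [-0.0106  0.0242] y [0.014  0.0151 0.0156]
0.06 -1 48 x [-0.0108  0.0237] y [-0.016  -0.0153 -0.0144]
```

View pics/w7z.png

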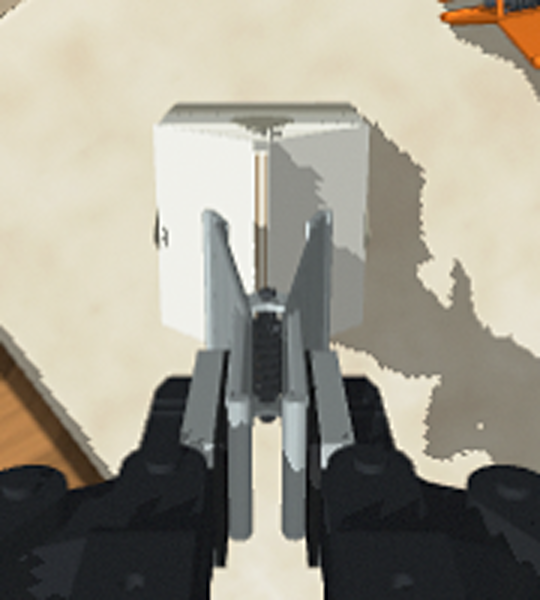

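View pics/s7.png

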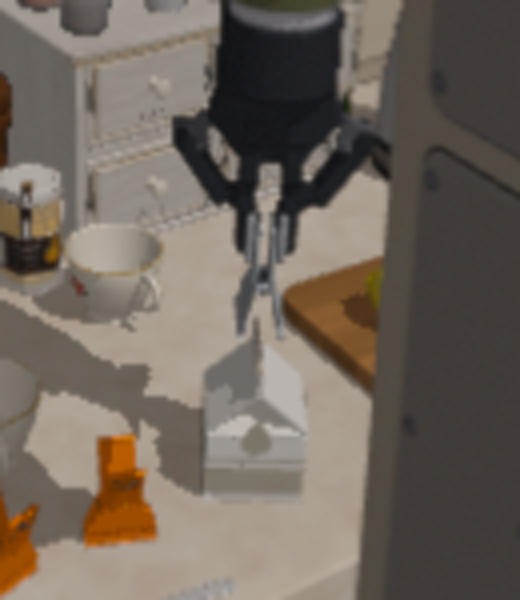

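```bash
python3 - <<'E'
from fit import *
from plan import *
np.set_printoptions(precision=4,suppress=True,linewidth=150)
p,y,s=cur(); print(p,y,s['wrist_force']); M=q2m(s['orientation'])
for n in('wrist','scene','top'):
    c=env.read_camera(n)
    P=cloud(c).reshape(-1,3); L=(P-p)@M
    k=(abs(L[:,0])<.027)&(abs(L[:,1])<.022)&(L[:,2]>.03)&(L[:,2]<.075)
    print(n,k.sum(),np.sort(L[k,2])[-12:],np.histogram(L[k,2],bins=np.arange(.03,.076,.002))[0])
    k=(abs(L[:,0])<.016)&(abs(L[:,1])<.0065)&(L[:,2]>-.04)&(L[:,2]<.02)
    print(' tail top',k.sum(),np.sort(L[k,2])[:8])
    k=(abs(L[:,0])<.035)&(abs(L[:,1])<.006)&(L[:,2]>.075)&(L[:,2]<.095)
    print(' ridge top',np.percentile(L[k,2],[5,20,50]) if k.sum() else 0, np.median(L[k,1]) if k.sum() else 0)
E
```

```text
[ 0.4549 -0.0019  0.195 ] 146.07049652301816 [ 0.4571 -0.831   0.5983]
wrist 941 [0.0608 0.0609 0.061  0.061  0.0611 0.0611 0.0612 0.0612 0.0612 0.0614 0.0615 0.0616] [ 89  67  59  58  64  63  53  62  75  10  16   7  13  58 163  84   0   0   0   0   0   0]
 tail top 1135 [-0.0262 -0.0259 -0.0258 -0.0257 -0.0257 -0.0256 -0.0255 -0.0254]
 ridge top [0.083  0.0836 0.0842] -0.001594804751841684
scene 80 [0.0589 0.059  0.059  0.0591 0.0592 0.0594 0.0596 0.0597 0.0598 0.0599 0.0601 0.0606] [ 8  5  4  4  4  5  6  4  5  2  2  7  2  5 15  2  0  0  0  0  0  0]
 tail top 50 [-0.0256 -0.0255 -0.0193 -0.0163 -0.0159 -0.0158 -0.0157 -0.0156]
 ridge top [0.0818 0.0826 0.0843] -0.0009841994049399352
top 9 [0.0374 0.0447 0.0493 0.0553 0.0555 0.0582 0.0588 0.0597 0.0598] [0 0 0 1 0 0 0 1 0 1 0 0 2 0 4 0 0 0 0 0 0 0]
 tail top 0 []
 ridge top [0.0802 0.0812 0.0827] 0.00014890761316286403
```

Jaw tips are 22 mm above the ridge edge (same-camera measurement), and the ridge lies about 1.2 mm to the tool's −y side. I'll shift by that and descend 36 mm, so the tips end about 14 mm below the edge.

```bash
python3 -m creep '{"hand":[4,4,4,4,4],"delta_pos":[[0,-0.0015,0],[0,0,0.005],[0,0,0.008],[0,0,0.006],[0,0,0.004]],"turn":[0,0,0,0,0]}'
```

```text
clock: 11.57
tcp_pos: [0.4532, -0.0029, 0.1748]
orientation: [-0.001, 0.292, 0.956, -0.0]
wrist_force: [-0.6, -0.1, -0.5]
finger_gap: 0.0127
```

```bash
python3 -m creep '{"hand":[4,4,4,4,4],"delta_pos":[[0,0,0],[0,0,0],[0,0,0],[0,0,0],[0,0,0]],"turn":[0,0,0,0,0]}';  python3 - <<'E'
from h import *
c=env.read_camera('wrist'); a=c['pixels'][110:310,170:350,::-1]; cv2.imwrite('pics/w8z.png',cv2.resize(a,None,fx=3,fy=3,interpolation=cv2.INTER_CUBIC))
c=env.read_camera('scene');a=c['pixels'][120:270,230:360,::-1]; cv2.imwrite('pics/s8.png',cv2.resize(a,None,fx=4,fy=4,interpolation=cv2.INTER_CUBIC))
E
```

```text
clock: 11.98
tcp_pos: [0.454, -0.003, 0.1761]
orientation: [0.0, 0.292, 0.956, -0.0]
wrist_force: [-0.2, -0.2, -0.3]
finger_gap: 0.0126
```

View pics/w8z.png

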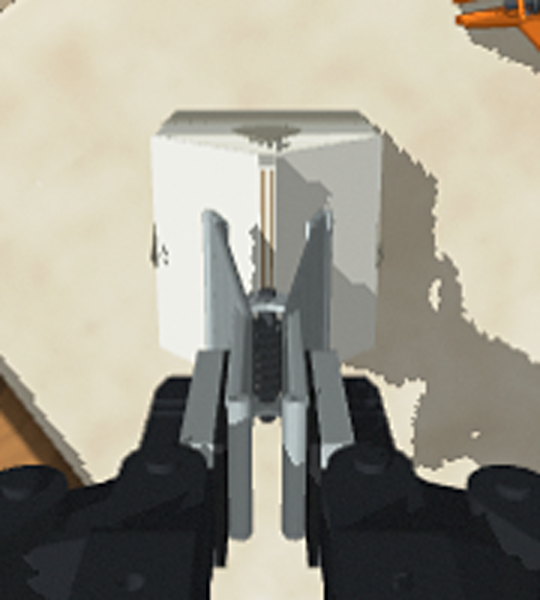

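View pics/s8.png

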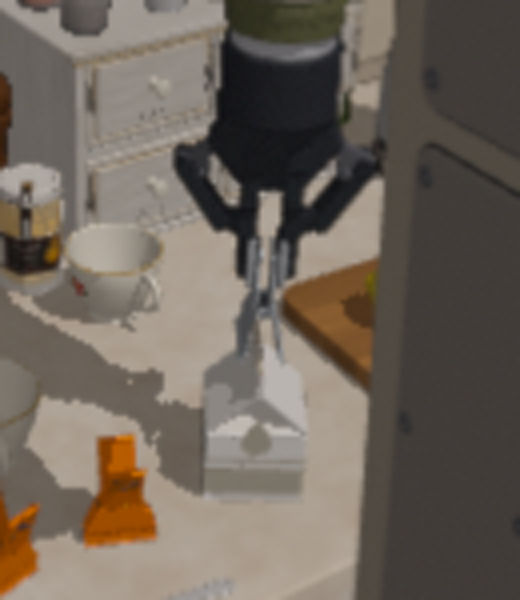

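The ridge, at column 267 of the enlarged wrist view, is exactly midway between the jaws (205 and 330). I'll continue down 17 mm.

```bash
python3 -m creep '{"hand":[4,4,4,4,4],"delta_pos":[[0,0,0.004],[0,0,0.006],[0,0,0.006],[0,0,0.004],[0,0,0.001]],"turn":[0,0,0,0,0]}'
```

```text
clock: 12.5
tcp_pos: [0.4531, -0.0028, 0.158]
orientation: [-0.001, 0.292, 0.956, -0.0]
wrist_force: [-0.2, -0.2, -1.5]
finger_gap: 0.0129
```

```bash
python3 -m creep '{"hand":[4,4,4,4,4],"delta_pos":[[0,0,0],[0,0,0],[0,0,0],[0,0,0],[0,0,0]],"turn":[0,0,0,0,0]}';  python3 - <<'E'
from fit import *
from plan import *
np.set_printoptions(precision=4,suppress=True,linewidth=150)
p,y,s=cur(); print(p,y,s['wrist_force'],s['finger_gap']); M=q2m(s['orientation'])
for n in('wrist','scene','top'):
    c=env.read_camera(n)
    if n=='wrist': a=c['pixels'][110:310,170:350,::-1]; cv2.imwrite('pics/w9z.png',cv2.resize(a,None,fx=3,fy=3,interpolation=cv2.INTER_CUBIC))
    if n=='scene': save(c,'s9f');a=c['pixels'][120:270,230:360,::-1]; cv2.imwrite('pics/s9.png',cv2.resize(a,None,fx=4,fy=4,interpolation=cv2.INTER_CUBIC))
    W=cloud(c);L=(W.reshape(-1,3)-p)@M
    k=(abs(L[:,0])<.036)&(abs(L[:,1])<.004)&(L[:,2]>.035)&(L[:,2]<.055)
    if k.sum():print(n,'ridge z',np.percentile(L[k,2],[5,20,50]),'y',np.median(L[k,1]),'x',L[k,0].min(),L[k,0].max())
    q,N,e=fitcarton(W,.138,(.4442,.3095,.247),0); print(' tall',q,N)
E
```

```text
clock: 12.92
tcp_pos: [0.4539, -0.003, 0.1592]
orientation: [0.0, 0.292, 0.956, -0.0]
wrist_force: [1.0, -0.3, -0.4]
finger_gap: 0.0125
[ 0.4539 -0.003   0.1592] 146.05874349448177 [ 1.0128 -0.3447 -0.3746] 0.012450059249671349
wrist ridge z [0.0475 0.0479 0.0484] y 2.2096743557876667e-05 x -0.0357658933958545 0.03472425093316637Traceback (most recent call last):
  File "<stdin>", line 12, in <module>
  File "fit.py", line 19, in fitcarton
    return p,len(P),np.percentile(lx,[1,99])
                    ~~~~~~~~~~~~~^^^^^^^^^^^
    return _quantile_unchecked(
        a, q, axis, out, overwrite_input, method, keepdims, weights)
    return _ureduce(a,
                    func=_quantile_ureduce_func,
    ...<5 lines>...
                    overwrite_input=overwrite_input,
                    method=method)
    r = func(a, **kwargs)
    result = _quantile(arr,
                       quantiles=q,
    ...<2 lines>...
                       out=out,
                       weights=wgt)
    slices_having_nans = np.isnan(arr[-1, ...])
                                  ~~~^^^^^^^^^
IndexError: index -1 is out of bounds for axis 0 with size 0
```

View pics/w9z.png

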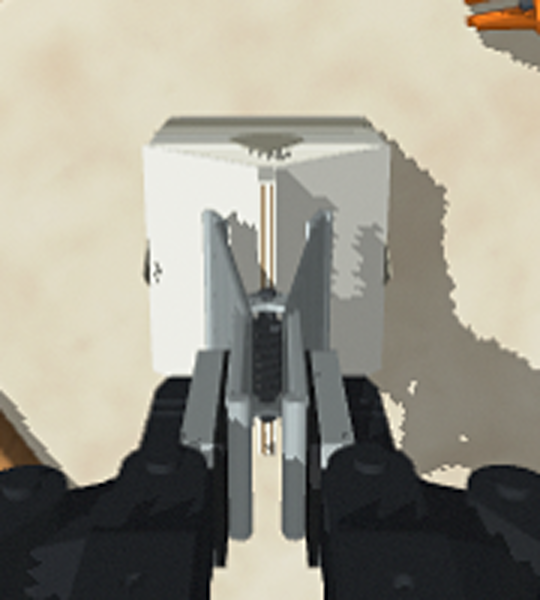

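```bash
python3 - <<'E'
from fit import *
from plan import *
np.set_printoptions(precision=4,suppress=True,linewidth=150)
for n in('scene','top'):
    c=env.read_camera(n); W=cloud(c)
    if n=='scene':
        b=c['pixels'][100:300,110:380,::-1]; cv2.imwrite('pics/s9.png',cv2.resize(b,None,fx=2.9,fy=2.9,interpolation=cv2.INTER_CUBIC))
    for lab,H,x0 in(('short',.112,(.455,-.0032,-.59)),('tall',.138,(.4442,.3095,.247))):
        try: q,N,e=fitcarton(W,H,x0,0); print(n,lab,q,N)
        except Exception as ex: print(n,lab,'hidden')
p,y,s=cur(); print(p,y,s['wrist_force'],s['finger_gap'],s['clock'])
E
```

```text
scene short [ 0.4549 -0.0033 -0.5899  0.0001] 531
scene tall [ 0.4431  0.3099  0.2389 -0.0016] 791
top short [ 0.456  -0.0031 -0.588   0.0018] 165
top tall [0.4455 0.3087 0.2487 0.0008] 790
[ 0.4538 -0.003   0.1592] 146.0565156524322 [0.2273 0.317  0.2267] 0.012710848851927992 13.0667
```

View pics/s9.png

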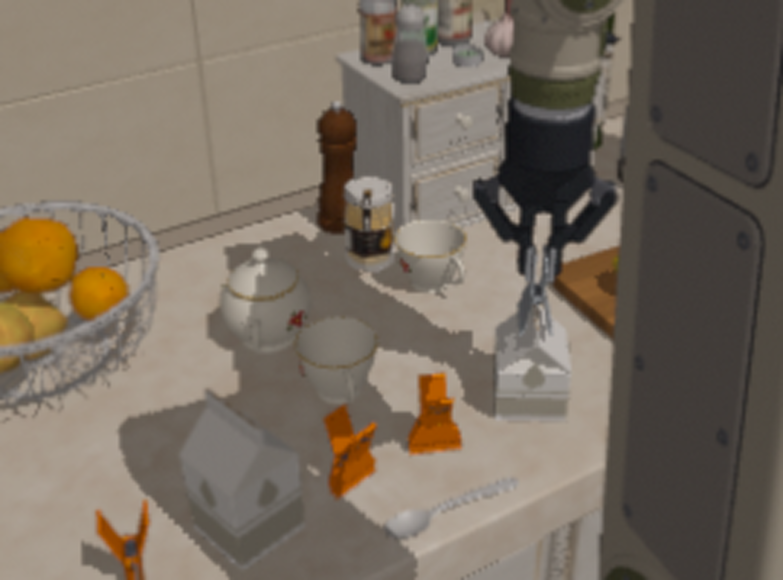

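The clip straddles the short ridge, squeezed open and touching nothing, and both cartons are unmoved. Handing in.

```bash
python3 -c "
from workcell import env
print(env.hand_in())"
```

```text
the job is handed in; nothing more can be done
None
```

The clip is off the tall carton and held squeezed wide open round the middle of the short carton's ridge. I handed the job in at about 13 s on the robot's clock.

**Squeeze:** The fingers stopped at about 12.7 mm. That is near the 14 mm the clip measures when squeezed home, so I took it to be fully on its stop.

**Fit on the short ridge:**
- **Centring:** in the wrist view the ridge lies midway between the jaws and in line with them to about 0.2°. It is centred along its length to about 1 mm.
- **Depth:** the jaw tips sit about 13 mm below the ridge's edge.
- **Contact:** the wrist force was within its noise of about 1 N, so nothing is pressing on the carton.

**Cartons:** refitting from the scene and top cameras puts both cartons where they were at the start, to within about 1–2 mm. In the last scene picture the sugar bowl, both cups, the teaspoon and the orange clips stand where they were. The arm hides most of the chopping board there, and I made no separate check of the tomato and lemon at the end.

**Disagreements:** the cameras differed by 1–2 mm on the ridge positions, which is within their calibration. For the last centring I relied mainly on the wrist camera. One check script stopped with an error because the tall carton was out of the wrist camera's view. I repeated that check with the other two cameras.

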